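# Fill the tin display on the shop counter

## Robot

A 6-joint arm with a two-finger parallel gripper is mounted at the origin on a cart in front of the work surface, level with it; the furniture and walls round the work are solid. World frame = base frame: x ahead of the robot, y to its left, z up, the work surface at z = 0. Lengths are in m, angles in rad, forces in N, time in s.
With the tool pointing down it reaches from about 0.3 to 0.775 m from the base axis. Payload 14.6 kg.
Tool frame: the origin (TCP) lies at the very end of the fingers, on their centre line; the grasp point (between the pads) lies 19 mm behind it; z points along the fingers, y is the line along which they close (so a half turn about z gives the same grasp; the last joint's range is limited). The gripper opens to 85 mm and grips with 20 to 120 N. Pads are 22 mm wide; open, the fingers measure 114 mm over their backs; the gripper's body (76 mm by 85 mm) begins 54 mm behind the grasp point. The pads swing forward as they close: fully open they stand 13 mm farther back than shut.
Start: joints at [1.048, 0.3, 1.521, -0, 1.321, -0.067], TCP at [0.242, 0.494, 0.231] pointing down, gripper open.
Joint ranges: [-3.03, 3.03], [-0.79, 2.21], [0.23, 2.52], [-1.04, 4.18], [0, 3.07], [-2.55, 2.55]. Speed limits (rad/s): [2.22, 2.22, 2.57, 3.14, 3.14, 3.14].

## Interface

Orientations are given as a unit quaternion [w, x, y, z].
In Python, from workcell import * gives the robot as it stands.
- The arm moves only by the shell command python3 -m inch 'ROWS' [OPENING] [FORCE]. ROWS is JSON, a list of rows, each a list of 6 numbers: the shift along the world's x, y, z as a fraction of full scale, then the turn, a rotation vector about the world's x, y, z as a fraction of full scale. A call has 1 to 20 rows; each row shifts and turns the commanded pose from where the row before left it; what a row does not reach is not made up. Full scale, the value 1, is 0.1 m for a shift and 360 degrees for a turn. A row lasts 1/10 s, in which the tool goes at most 50 mm and 8.59 degrees, less where a joint would pass 70% of its speed; a pose out of reach is approached as far as the arm can. A call with a number of a shift or a turn outside -1 to 1 is refused whole. A call with a gripper value outside its range is refused whole. OPENING is the opening, from -1 (shut) to 1 (fully open), set as the call begins (- or left out, the last holds). The fingers move at their own pace and stop on an object; FORCE is the grip in N (left out, the last holds). Time passes only in rows, so rows that do not move let the fingers close. It gives the time, the measured TCP pose, the force, the opening and the grip force at its end, in the units of the state.
- sense(): the state, without advancing time (a new reading comes with each control period).
- grab_frame(name): name is "scene" or "top" or "wrist"; returns a dict with "pixels" (420x560x3 uint8, blue, green, red), "mtx" (3x3 intrinsics, pixels), "pose" (4x4, takes a point from camera to world coordinates). Camera axes: x right, y down, z forward; pixel columns grow to the right and rows downward; lengths in m; the calibration is good to about 2 mm. The wrist camera is an equidistant fisheye: a pixel r from the principal point sees the ray r / f radians off the axis. A picture is of the moment at which its call begins. There is no depth.
- sign_off(): hands the job in; it is judged then, once.
The state is a dict: "time_s": time; "q": joint angles; "dq": joint speeds; "tau": joint torques, N m; "tcp_pos": TCP position; "tcp_rot": TCP orientation; "ft_force": force on the tool from outside, world axes, zero at the start; "moment": the same for the moment, N m; "width": finger opening in m; "finger_force": force on a finger pad.
Only numpy, scipy, OpenCV 4.12 (cv2) and the standard library are available. Lean on these libraries where they do the work, as an engineer would, in place of code of your own. Each camera call takes 0.05 s, during which the arm holds its last target. There are 200 camera calls.

## Task

Dress the counter display: pick out the four tins near the front of the counter and set each into a wooden dish of its own shape, round tins in the round dishes and oval tins in the oval dishes, one tin to a dish, lying flat inside the lip and the oval ones turned to lie along their dish. Leave the carton and the packet standing where they are among the tins.

Things in the scene. Friction and masses are not known exactly. Their poses are not given: they have to be found in the camera images.
- round_tin_a: Closed round pastille tin, pale grey-white with a tinted lid, 45 mm diameter, 19 mm high, 25 to 50 g, lying flat on the worktop. Origin: centre of its underside, z up. The two round tins are interchangeable.
- round_tin_b: Closed round pastille tin, pale grey-white with a tinted lid, 45 mm diameter, 19 mm high, 25 to 50 g, lying flat on the worktop. Origin: centre of its underside, z up. The two round tins are interchangeable.
- dish_round_a: Round dish of light wood fixed to the worktop, 82 mm across: floor 5 mm thick, inside diameter 62 mm, rounded lip all round whose top is 10 mm above the worktop. Origin: centre of its underside (on the worktop), z up; a tin in it has its underside at z = 5 mm. The two round dishes are interchangeable.
- dish_round_b: Round dish of light wood fixed to the worktop, 82 mm across: floor 5 mm thick, inside diameter 62 mm, rounded lip all round whose top is 10 mm above the worktop. Origin: centre of its underside (on the worktop), z up; a tin in it has its underside at z = 5 mm. The two round dishes are interchangeable.
- oval_tin_a: Closed oval tin, cream-white with a coloured picture on its lid, 78 mm long (its x) by 64 mm wide (its y) by 20 mm high, 50 to 100 g, lying flat on the worktop. Grasp it across the 64 mm width. Origin: centre of its underside, z up. The two oval tins are interchangeable.
- oval_tin_b: Closed oval tin, cream-white with a coloured picture on its lid, 78 mm long (its x) by 64 mm wide (its y) by 20 mm high, 50 to 100 g, lying flat on the worktop. Grasp it across the 64 mm width. Origin: centre of its underside, z up. The two oval tins are interchangeable.
- dish_oval_a: Oval dish of light wood fixed to the worktop, 114 mm long (its x) by 100 mm wide (its y): floor 5 mm thick, inside 94 x 80 mm, rounded lip whose top is 10 mm above the worktop, broken by a gap of about 30 mm at the middle of each long side (+y, -y). Origin: centre of its underside, on the worktop, z up; a tin in it has its underside at z = 5 mm. The two oval dishes are interchangeable.
- dish_oval_b: Oval dish of light wood fixed to the worktop, 114 mm long (its x) by 100 mm wide (its y): floor 5 mm thick, inside 94 x 80 mm, rounded lip whose top is 10 mm above the worktop, broken by a gap of about 30 mm at the middle of each long side (+y, -y). Origin: centre of its underside, on the worktop, z up; a tin in it has its underside at z = 5 mm. The two oval dishes are interchangeable.
- carton: Small green carton standing upright among the tins, 26 x 48 mm, 75 mm tall, loose. Not to be moved. Origin: centre of its underside; x along the 26 mm side.
- packet: Flat teal printed packet lying among the tins, 52 x 82 mm, 18 mm thick, loose. Not to be moved. Origin: centre of its underside; x along the 52 mm side.
Mind the look-alikes: they are no part of the job. Leave any turquoise look-alike of the round_tin_b alone.

How it is judged:
At the end, for the whole second after the job is handed in: Round tins in the round dishes, oval in the oval, one each, at rest: flat on the dish floor (tilt < 0.1 rad, underside 3 to 7.5 mm up), within 12 mm of the dish's centre, oval tins within 0.4 rad of their dish's long axis. Carton and packet within 20 mm of their start, carton upright (((horizontal distance between round_tin_a and dish_round_a below 0.012 m and z of round_tin_a in the frame of dish_round_a between 0.003 and 0.0075 m and angle between each of round_tin_a, round_tin_b's own z axis and vertical below 0.1 rad and horizontal distance between round_tin_b and dish_round_b below 0.012 m and z of round_tin_b in the frame of dish_round_b between 0.003 and 0.0075 m) or (horizontal distance between round_tin_a and dish_round_b below 0.012 m and z of round_tin_a in the frame of dish_round_b between 0.003 and 0.0075 m and angle between each of round_tin_a, round_tin_b's own z axis and vertical below 0.1 rad and horizontal distance between round_tin_b and dish_round_a below 0.012 m and z of round_tin_b in the frame of dish_round_a between 0.003 and 0.0075 m)) and ((horizontal distance between oval_tin_a and dish_oval_a below 0.012 m and z of oval_tin_a in the frame of dish_oval_a between 0.003 and 0.0075 m and angle between each of oval_tin_a, oval_tin_b's own z axis and vertical below 0.1 rad and angle between the x axis of oval_tin_a and the x axis of dish_oval_a, either way round below 0.4 rad and horizontal distance between oval_tin_b and dish_oval_b below 0.012 m and z of oval_tin_b in the frame of dish_oval_b between 0.003 and 0.0075 m and angle between the x axis of oval_tin_b and the x axis of dish_oval_b, either way round below 0.4 rad) or (horizontal distance between oval_tin_a and dish_oval_b below 0.012 m and z of oval_tin_a in the frame of dish_oval_b between 0.003 and 0.0075 m and angle between each of oval_tin_a, oval_tin_b's own z axis and vertical below 0.1 rad and angle between the x axis of oval_tin_a and the x axis of dish_oval_b, either way round below 0.4 rad and horizontal distance between oval_tin_b and dish_oval_a below 0.012 m and z of oval_tin_b in the frame of dish_oval_a between 0.003 and 0.0075 m and angle between the x axis of oval_tin_b and the x axis of dish_oval_a, either way round below 0.4 rad)) and linear speed of each of oval_tin_a, round_tin_a, oval_tin_b, round_tin_b below 0.02 m/s and distance of each of carton, packet from where it was at the start of the episode below 0.02 m and angle between carton's own z axis and vertical below 0.2 rad); the robot touches nothing.
It fails at once if the carton or the packet is shoved, lifted or knocked over (distance of any of carton, packet from where it was at the start of the episode above 0.02 m or angle between carton's own z axis and vertical above 0.5 rad).
It also fails if it takes over 88 s, if anything falls off the work surface, if the arm or the gripper's body presses on something with over 40 N, if the wrist force passes 120 N, or if a joint passes its speed limit or range.

## Working session

There is one attempt and no reset: what is moved stays moved. The work goes in short steps, Python scripts to look and compute and a shell command to move; the robot and the scene stay as the last step left them, time stands still between calls to the robot, and variables do not carry over. Pictures are saved under pics/ and viewed, at most 14 in all, crops included, and the job is handed in when it is done.

```bash
mkdir -p pics; ls; python3 - <<'E'
from workcell import *
import cv2
for n in ("top","scene"):
    f=grab_frame(n); cv2.imwrite(f"pics/{n}0.png",f["pixels"]); print(n,f["mtx"].round(1).tolist(),f["pose"].round(3).tolist())
s=sense(); print(s["time_s"],s["tcp_pos"],s["tcp_rot"],s["width"])
E
```

```text
pics
top [[392.0, 0.0, 283.3], [0.0, 392.0, 216.6], [0.0, 0.0, 1.0]] [[-0.022, -0.998, 0.053, 0.455], [-0.999, 0.021, -0.028, 0.135], [0.027, -0.054, -0.998, 0.887], [0.0, 0.0, 0.0, 1.0]]
scene [[535.4, 0.0, 285.3], [0.0, 535.4, 204.8], [0.0, 0.0, 1.0]] [[0.659, -0.576, 0.484, -0.052], [-0.752, -0.494, 0.436, -0.401], [-0.012, -0.651, -0.759, 0.931], [0.0, 0.0, 0.0, 1.0]]
0.1 [0.24198566 0.493683   0.23076999] [-1.63927729e-04  2.25911165e-01  9.74147765e-01 -5.00949702e-04] 0.08533848448914551
```

View pics/top0.png

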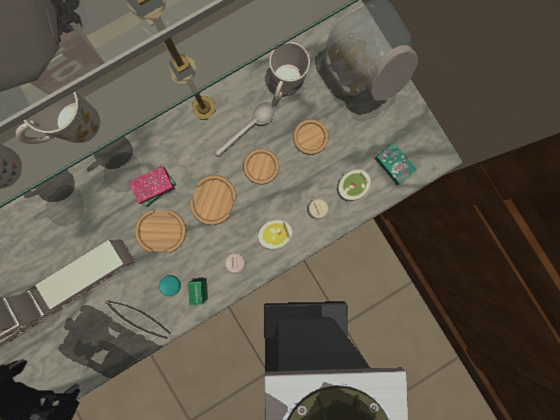

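View pics/scene0.png

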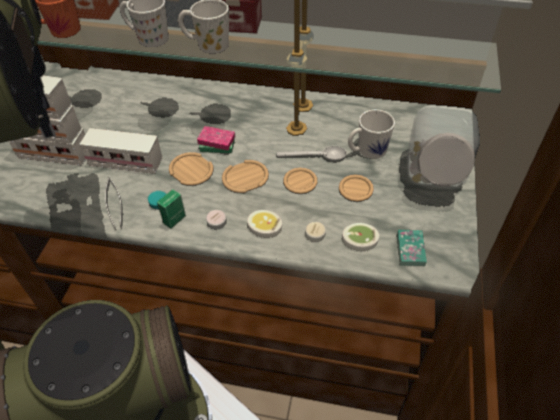

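The top view shows round tins at (319,209) and (235,263), and oval tins at (355,185) and (275,234). The round dishes are at (311,137) and (261,166), the oval dishes at (213,200) and (161,231). The carton is at (198,291), the packet at (396,163), and the turquoise decoy at (170,286). The scene view shows the same layout.

```bash
cat > h.py <<'E'
import cv2,numpy as np
from workcell import *
def ray(f,uv):
    m=f["mtx"];P=f["pose"];d=np.array([(uv[0]-m[0,2])/m[0,0],(uv[1]-m[1,2])/m[1,1],1.]);return P[:3,3],P[:3,:3]@d
def plane(f,uv,z):
    o,d=ray(f,uv);return o+d*(z-o[2])/d[2]
def tri(f,a,g,b):
    o,d=ray(f,a);p,e=ray(g,b);s=np.linalg.lstsq(np.c_[d,-e],p-o,rcond=None)[0]
    x,y=o+s[0]*d,p+s[1]*e;return (x+y)/2,np.linalg.norm(x-y)
def blob(img,c,kind):
    hsv=cv2.cvtColor(img,cv2.COLOR_BGR2HSV).astype(int)
    if kind=="dish": m=(hsv[...,0]<22)&(hsv[...,1]>75)&(hsv[...,2]>60)
    else: m=(hsv[...,2]>150)|((hsv[...,1]>70)&(hsv[...,2]>50)&(hsv[...,0]>5)&(hsv[...,0]<95))
    w=np.zeros(m.shape,np.uint8);cv2.circle(w,c,34,1,-1)
    m=cv2.morphologyEx((m&(w>0)).astype(np.uint8),cv2.MORPH_CLOSE,np.ones((3,3)))
    m=cv2.morphologyEx(m,cv2.MORPH_OPEN,np.ones((3,3)))
    cs,_=cv2.findContours(m,cv2.RETR_EXTERNAL,cv2.CHAIN_APPROX_NONE)
    k=max(cs,key=lambda k:cv2.pointPolygonTest(k,(float(c[0]),float(c[1])),True))
    return cv2.convexHull(k)[:,0,:].astype(float)
def dense(h):
    h=np.vstack([h,h[:1]]);return np.vstack([np.linspace(a,b,12,endpoint=False) for a,b in zip(h,h[1:])])
T={"rt1":((319,209),(316,231),"tin",.019),"rt2":((235,263),(216,218),"tin",.019),"ot1":((355,185),(361,236),"tin",.02),"ot2":((275,234),(264,222),"tin",.02),
"dr1":((311,137),(356,188),"dish",.01),"dr2":((261,166),(300,180),"dish",.01),"do1":((213,200),(245,177),"dish",.01),"do2":((161,231),(191,168),"dish",.01)}
def measure(f,g,vis=None):
    for n,(a,b,k,z) in T.items():
        ha,hb=blob(f["pixels"],a,k),blob(g["pixels"],b,k)
        ea,eb=[cv2.fitEllipse(dense(h).astype(np.float32)) for h in (ha,hb)]
        X,e=tri(f,ea[0],g,eb[0])
        w=np.array([plane(f,p,z)[:2] for p in dense(ha)])
        E=cv2.fitEllipse((w*1000).astype(np.float32))
        W=np.array([plane(f,ea[0],z)[:2]])[0]
        L=(np.radians(E[2]+90)+np.pi/2)%np.pi-np.pi/2
        print(n,"tri",(X*1000).round(1),"gap",round(e*1000,1),"plane",np.round(E[0],1),"axes",np.round(E[1],1),"long-axis yaw",round(float(np.degrees(L)),1))
        if vis:
            for im,h in ((vis[0],ha),(vis[1],hb)): cv2.polylines(im,[h.astype(int)],True,(255,0,255),1)
E
python3 - <<'E'
from h import *
f,g=grab_frame("top"),grab_frame("scene")
v=(f["pixels"].copy(),g["pixels"].copy());measure(f,g,v)
a=cv2.resize(v[0][110:300,130:420],None,fx=2,fy=2);b=cv2.resize(v[1][140:270,150:440],None,fx=2,fy=2)
cv2.imwrite("pics/seg.png",np.vstack([a,b])[:600])
for n,a in(("carton",(198,291)),("packet",(396,163)),("turq",(170,286))):print(n,plane(f,a,.02).round(3))
E
```

```text
rt1 tri [521.3  29.6   1.5] gap 1.3 plane [519.5  32.1] axes [40.7 41.4] long-axis yaw 30.8
rt2 tri [403.7 219.9  11.2] gap 3.4 plane [402.9 220.3] axes [40.5 41.3] long-axis yaw 12.0
ot1 tri [573.  -53.7  10.6] gap 1.7 plane [571.2 -51.2] axes [63.  76.2] long-axis yaw -54.3
ot2 tri [464.1 130.3   5.5] gap 0.8 plane [464.3 130. ] axes [62.3 77.7] long-axis yaw -70.5
dr1 tri [686.1  43.2   2.6] gap 2.8 plane [683.2  44.9] axes [79.  80.5] long-axis yaw -15.1
dr2 tri [619.8 157.9   1.9] gap 2.7 plane [617.4 158.5] axes [79.4 79.9] long-axis yaw -78.6
do1 tri [545.2 268.2   1.1] gap 2.4 plane [543.6 267.5] axes [ 99.1 112.9] long-axis yaw -20.8
do2 tri [477.5 386.    1.9] gap 2.3 plane [476.7 384.4] axes [ 99.6 112.8] long-axis yaw 84.7
carton [0.343 0.3   0.02 ]
packet [ 0.617 -0.146  0.02 ]
turq [0.355 0.36  0.02 ]
```

View pics/seg.png

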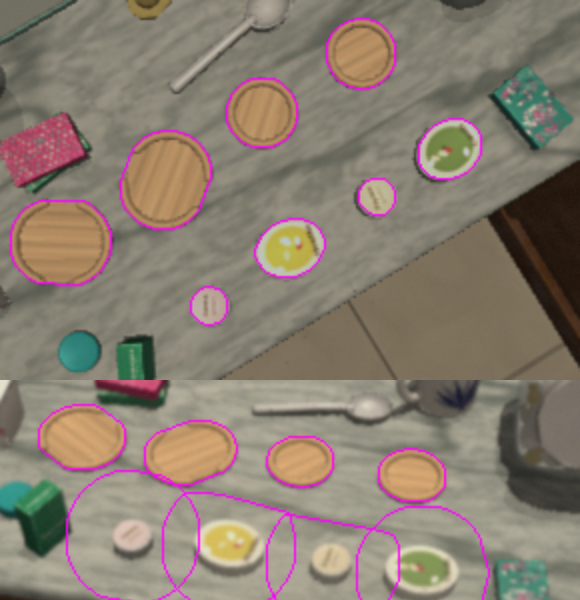

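The segmentation is good in the top view: sizes match the spec. In the scene view the tins need hand-picked lid centres: (216,216.5), (315,229), (264.5,221), (360.5,234.5). Moving above the yellow oval tin first.

```bash
python3 -m inch '[[0.185,-0.303,-0.0925,0,0,-0.01028],[0.185,-0.303,-0.0925,0,0,-0.01028],[0.185,-0.303,-0.0925,0,0,-0.01028],[0.185,-0.303,-0.0925,0,0,-0.01028],[0.185,-0.303,-0.0925,0,0,-0.01028],[0.185,-0.303,-0.0925,0,0,-0.01028],[0.185,-0.303,-0.0925,0,0,-0.01028],[0.185,-0.303,-0.0925,0,0,-0.01028],[0.185,-0.303,-0.0925,0,0,-0.01028],[0.185,-0.303,-0.0925,0,0,-0.01028],[0.185,-0.303,-0.0925,0,0,-0.01028],[0.185,-0.303,-0.0925,0,0,-0.01028],[0,0,0,0,0,0]]' 1 30
python3 - <<'E'
from h import *
f,g,w=grab_frame("top"),grab_frame("scene"),grab_frame("wrist")
for n,a,b in (("rt2",(402.9,220.3),(216,216.5)),("rt1",(519.5,32.1),(315,229)),("ot2",(464.3,130),(264.5,221)),("ot1",(571.2,-51.2),(360.5,234.5))):
    X=np.array([*a,20])/1000;c=np.linalg.inv(f["pose"])@[*X,1];p=f["mtx"]@c[:3];print(n,[v.round(4) for v in tri(f,p[:2]/p[2],g,b)])
cv2.imwrite("pics/w1.png",w["pixels"]);print(w["mtx"].round(1).tolist(),w["pose"].round(3).tolist())
s=sense();print(s["q"].round(2),s["ft_force"].round(1))
E
```

```text
time_s: 1.5
tcp_pos: [0.465, 0.1274, 0.1191]
tcp_rot: [-0.0, 0.58, 0.815, -0.001]
ft_force: [-0.5, 0.7, -0.5]
width: 0.0852
finger_force: 0.0
rt2 [array([0.404 , 0.2194, 0.0166]), np.float64(0.0035)]
rt1 [array([0.5205, 0.0309, 0.0155]), np.float64(0.0019)]
ot2 [array([0.4652, 0.1291, 0.0159]), np.float64(0.0025)]
ot1 [array([ 0.5724, -0.0527,  0.0157]), np.float64(0.0017)]
[[325.2, 0.0, 276.0], [0.0, 325.2, 207.3], [0.0, 0.0, 1.0]] [[0.943, 0.318, 0.094, 0.441], [0.332, -0.904, -0.268, 0.198], [-0.001, 0.284, -0.959, 0.262], [0.0, 0.0, 0.0, 1.0]]
[ 0.2   0.28  1.83  0.    1.03 -0.14] [-0.3 -0.1 -0.3]
```

View pics/w1.png

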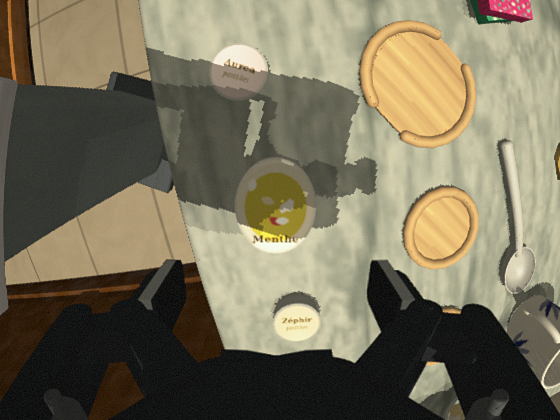

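The wrist view confirms the yellow oval at (275,205), which works out to (0.465, 0.130). The oval dish's gaps at (390,118) and (458,50) agree with the fitted yaw. Descending to grasp.

```bash
python3 -m inch '[[0,0.028,-0.15,0,0,0],[0,0,-0.2,0,0,0],[0,0,-0.2,0,0,0],[0,0,-0.2,0,0,0],[0,0,-0.2,0,0,0],[0,0,-0.14,0,0,0],[0,0,-0.1,0,0,0],[0,0,0,0,0,0],[0,0,0,0,0,0]]' 1 30 && python3 -m inch '[[0,0,0,0,0,0],[0,0,0,0,0,0],[0,0,0,0,0,0],[0,0,0,0,0,0],[0,0,0,0,0,0],[0,0,0,0,0,0],[0,0,0,0,0,0],[0,0,0,0,0,0]]' -1 30
```

```text
time_s: 2.55
tcp_pos: [0.4642, 0.1335, 0.0018]
tcp_rot: [0.0, 0.577, 0.817, 0.0]
ft_force: [1.2, 0.4, 0.3]
width: 0.0853
finger_force: 0.0
time_s: 3.35
tcp_pos: [0.4645, 0.1332, 0.0024]
tcp_rot: [0.0, 0.577, 0.817, 0.0]
ft_force: [-4.4, -1.0, 10.6]
width: 0.0622
finger_force: 30.2
```

```bash
python3 -m inch '[[0,0,0.1,0,0,0],[0,0,0.2,0,0,0],[0,0,0.2,0,0,0],[0,0,0.2,0,0,0],[0,0,0.1,0,0,0],[0.077,0.136,0,0,0,0.0138],[0.077,0.136,0,0,0,0.0138],[0.077,0.136,0,0,0,0.0138],[0.077,0.136,0,0,0,0.0138],[0.077,0.136,0,0,0,0.0138],[0.077,0.136,0,0,0,0.0138],[0.077,0.136,0,0,0,0.0138],[0.077,0.136,0,0,0,0.0138],[0.077,0.136,0,0,0,0.0138],[0.077,0.136,0,0,0,0.0138],[0,0,0,0,0,0],[0,0,0,0,0,0],[0,0,0,0,0,0]]'
python3 - <<'E'
from h import *
w=grab_frame("wrist");cv2.imwrite("pics/w2.png",w["pixels"]);np.savez("w2",**w)
E
```

```text
time_s: 5.15
tcp_pos: [0.5408, 0.2684, 0.0812]
tcp_rot: [-0.0, 0.182, 0.983, -0.0]
ft_force: [-0.3, -0.1, -0.0]
width: 0.0616
finger_force: 33.2
```

View pics/w2.png

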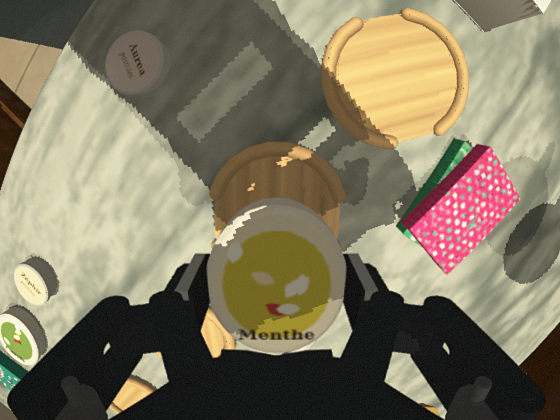

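The tin is held level at (276,275), and the dish beneath it is centred on the same column. Lowering.

```bash
python3 -m inch '[[0,0,-0.2,0,0,0],[0,0,-0.2,0,0,0],[0,0,-0.2,0,0,0],[0,0,-0.08,0,0,0],[0,0,-0.04,0,0,0],[0,0,-0.02,0,0,0],[0,0,0,0,0,0],[0,0,0,0,0,0]]'
```

```text
time_s: 6.0
tcp_pos: [0.5414, 0.2692, 0.008]
tcp_rot: [0.0, 0.181, 0.983, 0.0]
ft_force: [0.4, -0.7, -1.7]
width: 0.0614
finger_force: 33.2
```

```bash
python3 -m inch '[[0,0,0,0,0,0],[0,0,0,0,0,0],[0,0,0,0,0,0],[0,0,0,0,0,0],[0,0,0.05,0,0,0],[0,0,0.2,0,0,0],[0,0,0.3,0,0,0],[0,0,0.3,0,0,0],[-0.23,-0.082,0,0,0,-0.0149],[-0.23,-0.082,0,0,0,-0.0149],[-0.23,-0.082,0,0,0,-0.0149],[-0.23,-0.082,0,0,0,-0.0149],[-0.23,-0.082,0,0,0,-0.0149],[-0.23,-0.082,0,0,0,-0.0149],[0,0,0,0,0,0],[0,0,0,0,0,0],[0,0,0,0,0,0]]' 1
python3 - <<'E'
from h import *
w=grab_frame("wrist");f=grab_frame("top");cv2.imwrite("pics/w3.png",np.vstack([w["pixels"][:,:],])); 
cv2.imwrite("pics/t3.png",cv2.resize(f["pixels"][110:310,130:430],None,fx=2.5,fy=2.5))
print(w["pose"].round(3).tolist())
E
```

```text
time_s: 7.7
tcp_pos: [0.4039, 0.2201, 0.0926]
tcp_rot: [0.0, 0.446, 0.895, 0.0]
ft_force: [0.8, 0.7, 1.0]
width: 0.0853
finger_force: 0.0
[[0.799, 0.577, 0.172, 0.361], [0.602, -0.766, -0.226, 0.278], [0.001, 0.284, -0.959, 0.235], [0.0, 0.0, 0.0, 1.0]]
```

View pics/w3.png

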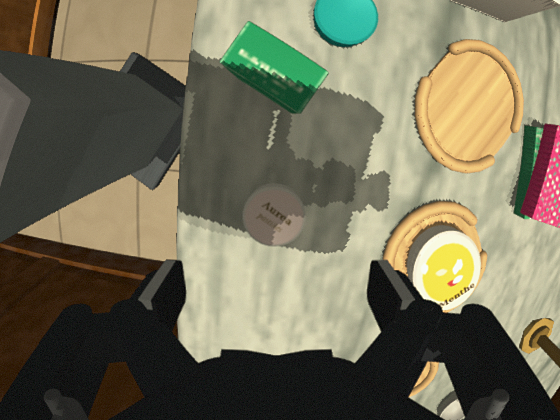

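The pink round tin is at (273,213), about 2 mm from the TCP's line. The yellow oval appears to sit inside its dish; I'll verify that from the top view.

```bash
python3 -m inch '[[-0.02,0.01,-0.15,0,0,0],[0,0,-0.2,0,0,0],[0,0,-0.2,0,0,0],[0,0,-0.16,0,0,0],[0,0,-0.1,0,0,0],[0,0,-0.026,0,0,0],[0,0,0,0,0,0],[0,0,0,0,0,0]]' 1 30 && python3 -m inch '[[0,0,0,0,0,0],[0,0,0,0,0,0],[0,0,0,0,0,0],[0,0,0,0,0,0],[0,0,0,0,0,0],[0,0,0,0,0,0],[0,0,0,0,0,0],[0,0,0,0,0,0],[0,0,0,0,0,0]]' -1 30
python3 - <<'E'
from h import *
import h
f=grab_frame("top");g=grab_frame("scene")
cv2.imwrite("pics/t4.png",cv2.resize(f["pixels"][130:280,110:330],None,fx=3.5,fy=3.5,interpolation=cv2.INTER_CUBIC))
E
```

```text
time_s: 8.6
tcp_pos: [0.4015, 0.221, 0.0093]
tcp_rot: [0.0, 0.446, 0.895, 0.0]
ft_force: [-0.6, 0.3, -1.1]
width: 0.0857
finger_force: 0.0
time_s: 9.5
tcp_pos: [0.4013, 0.2209, 0.0092]
tcp_rot: [0.0, 0.446, 0.895, 0.0]
ft_force: [-2.8, -1.4, 8.7]
width: 0.043
finger_force: 29.3
```

View pics/t4.png

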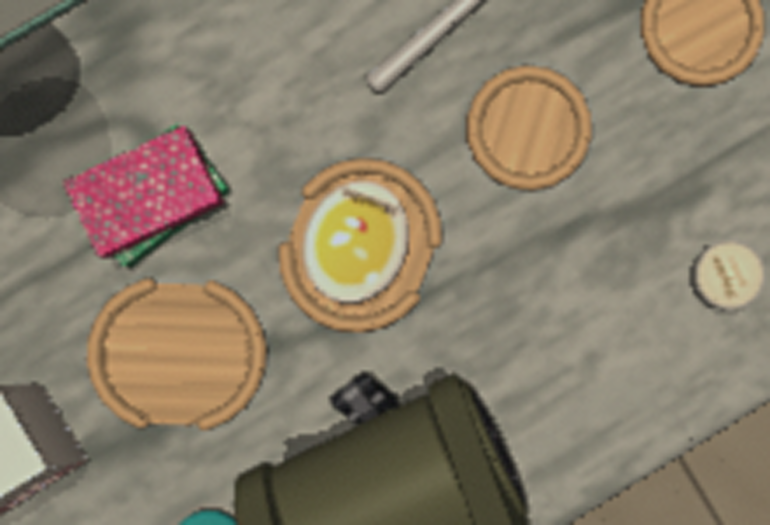

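Crop t4: the yellow tin, centred at about (354,242), lies inside its dish, centred at about (361,245), and along it. After parallax that's about 2 mm off. Moving the pink tin to the nearer round dish.

```bash
python3 -m inch '[[0,0,0.1,0,0,0],[0,0,0.2,0,0,0],[0,0,0.3,0,0,0],[0,0,0.2,0,0,0],[0.271,-0.078,0,0,0,0],[0.271,-0.078,0,0,0,0],[0.271,-0.078,0,0,0,0],[0.271,-0.078,0,0,0,0],[0.271,-0.078,0,0,0,0],[0.271,-0.078,0,0,0,0],[0.271,-0.078,0,0,0,0],[0.271,-0.078,0,0,0,0],[0,0,0,0,0,0],[0,0,0,0,0,0],[0,0,0,0,0,0]]' && python3 -m inch '[[0,0,-0.2,0,0,0],[0,0,-0.2,0,0,0],[0,0,-0.2,0,0,0],[0,0,-0.08,0,0,0],[0,0,-0.04,0,0,0],[0,0,-0.02,0,0,0],[0,0,0,0,0,0],[0,0,0,0,0,0]]'
```

```text
time_s: 11.1
tcp_pos: [0.6173, 0.1587, 0.0889]
tcp_rot: [-0.0, 0.446, 0.895, -0.0]
ft_force: [0.4, 0.4, 0.4]
width: 0.0425
finger_force: 30.7
time_s: 11.9
tcp_pos: [0.6182, 0.1585, 0.0155]
tcp_rot: [0.0, 0.446, 0.895, 0.0]
ft_force: [0.1, -0.6, -1.2]
width: 0.0427
finger_force: 30.7
```

```bash
python3 -m inch '[[0,0,-0.008,0,0,0],[0,0,0,0,0,0],[0,0,0,0,0,0],[0,0,0,0,0,0],[0,0,0.05,0,0,0],[0,0,0.2,0,0,0],[0,0,0.3,0,0,0],[0,0,0.2,0,0,0],[-0.196,-0.254,0,0,0,-0.0039],[-0.196,-0.254,0,0,0,-0.0039],[-0.196,-0.254,0,0,0,-0.0039],[-0.196,-0.254,0,0,0,-0.0039],[-0.196,-0.254,0,0,0,-0.0039],[0,0,0,0,0,0],[0,0,0,0,0,0],[0,0,0,0,0,0]]' 1
python3 - <<'E'
from h import *
w=grab_frame("wrist");cv2.imwrite("pics/w5.png",w["pixels"]);print(w["pose"].round(3).tolist())
E
```

```text
time_s: 13.5
tcp_pos: [0.5205, 0.0319, 0.0892]
tcp_rot: [0.0, 0.5, 0.866, 0.0]
ft_force: [-0.5, -0.5, -0.2]
width: 0.0853
finger_force: 0.0
[[0.866, 0.478, 0.142, 0.485], [0.499, -0.831, -0.246, 0.095], [0.001, 0.284, -0.959, 0.231], [0.0, 0.0, 0.0, 1.0]]
```

View pics/w5.png

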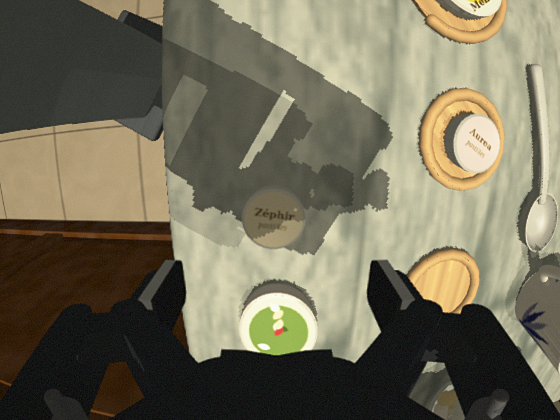

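The cream round tin is at (273,217), which agrees within 2 mm. The "Aurea" tin sits in its round dish at (475,143).

```bash
python3 -m inch '[[-0.01,0.01,-0.15,0,0,0],[0,0,-0.2,0,0,0],[0,0,-0.2,0,0,0],[0,0,-0.13,0,0,0],[0,0,-0.1,0,0,0],[0,0,-0.02,0,0,0],[0,0,0,0,0,0],[0,0,0,0,0,0]]' 1 30 && python3 -m inch '[[0,0,0,0,0,0],[0,0,0,0,0,0],[0,0,0,0,0,0],[0,0,0,0,0,0],[0,0,0,0,0,0],[0,0,0,0,0,0],[0,0,0,0,0,0],[0,0,0,0,0,0],[0,0,0,0,0,0]]' -1 30
```

```text
time_s: 14.35
tcp_pos: [0.5194, 0.0325, 0.0096]
tcp_rot: [0.0, 0.5, 0.866, 0.0]
ft_force: [0.2, 0.3, 0.0]
width: 0.0853
finger_force: 0.0
time_s: 15.25
tcp_pos: [0.5191, 0.0324, 0.0094]
tcp_rot: [0.0, 0.5, 0.866, 0.0]
ft_force: [-2.5, -0.5, 6.5]
width: 0.043
finger_force: 29.6
```

```bash
python3 -m inch '[[0,0,0.1,0,0,0],[0,0,0.2,0,0,0],[0,0,0.3,0,0,0],[0,0,0.2,0,0,0],[0.275,0.02,0,0,0,0],[0.275,0.02,0,0,0,0],[0.275,0.02,0,0,0,0],[0.275,0.02,0,0,0,0],[0.275,0.02,0,0,0,0],[0.275,0.02,0,0,0,0],[0,0,0,0,0,0],[0,0,0,0,0,0],[0,0,0,0,0,0]]' && python3 -m inch '[[0,0,-0.2,0,0,0],[0,0,-0.2,0,0,0],[0,0,-0.2,0,0,0],[0,0,-0.08,0,0,0],[0,0,-0.04,0,0,0],[0,0,-0.025,0,0,0],[0,0,0,0,0,0],[0,0,0,0,0,0]]'
```

```text
time_s: 16.55
tcp_pos: [0.6832, 0.0444, 0.0891]
tcp_rot: [-0.0, 0.5, 0.866, -0.0]
ft_force: [-0.5, 0.2, -0.7]
width: 0.0428
finger_force: 30.7
time_s: 17.35
tcp_pos: [0.6842, 0.0445, 0.0153]
tcp_rot: [0.0, 0.5, 0.866, 0.0]
ft_force: [-1.1, 0.4, -1.1]
width: 0.0429
finger_force: 30.7
```

```bash
python3 -m inch '[[0,0,-0.005,0,0,0],[0,0,0,0,0,0],[0,0,0,0,0,0],[0,0,0,0,0,0],[0,0,0.05,0,0,0],[0,0,0.2,0,0,0],[0,0,0.3,0,0,0],[0,0,0.2,0,0,0],[-0.225,-0.192,0,0,0,0.0032],[-0.225,-0.192,0,0,0,0.0032],[-0.225,-0.192,0,0,0,0.0032],[-0.225,-0.192,0,0,0,0.0032],[-0.225,-0.192,0,0,0,0.0032],[0,0,0,0,0,0],[0,0,0,0,0,0],[0,0,0,0,0,0]]' 1
python3 - <<'E'
from h import *
w=grab_frame("wrist");cv2.imwrite("pics/w6.png",w["pixels"]);print(w["pose"].round(3).tolist())
E
```

```text
time_s: 18.95
tcp_pos: [0.572, -0.0512, 0.0892]
tcp_rot: [0.0, 0.456, 0.89, 0.0]
ft_force: [-0.9, 0.8, 0.1]
width: 0.0855
finger_force: 0.0
[[0.812, 0.559, 0.166, 0.53], [0.583, -0.779, -0.231, 0.008], [0.001, 0.284, -0.959, 0.231], [0.0, 0.0, 0.0, 1.0]]
```

View pics/w6.png

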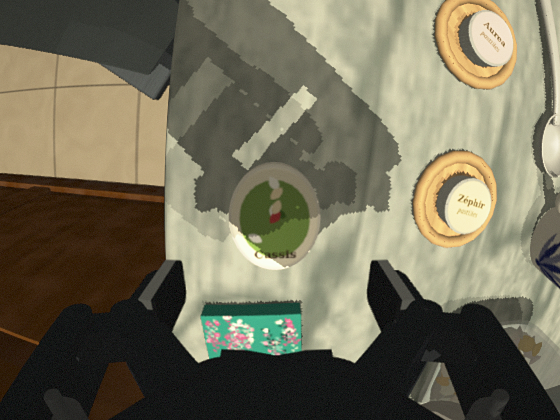

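The green oval is at (275,216), 2 mm from the TCP's line, and the packet is clear at (252,330). "Zéphir" and "Aurea" are both in their dishes.

```bash
python3 -m inch '[[-0.015,0.013,-0.15,0,0,0],[0,0,-0.2,0,0,0],[0,0,-0.2,0,0,0],[0,0,-0.17,0,0,0],[0,0,-0.12,0,0,0],[0,0,-0.03,0,0,0],[0,0,0,0,0,0],[0,0,0,0,0,0]]' 1 30 && python3 -m inch '[[0,0,0,0,0,0],[0,0,0,0,0,0],[0,0,0,0,0,0],[0,0,0,0,0,0],[0,0,0,0,0,0],[0,0,0,0,0,0],[0,0,0,0,0,0],[0,0,0,0,0,0]]' -1 30
```

```text
time_s: 19.8
tcp_pos: [0.5704, -0.0502, 0.0026]
tcp_rot: [0.001, 0.456, 0.89, 0.0]
ft_force: [-0.2, -1.4, 0.3]
width: 0.0855
finger_force: 0.0
time_s: 20.6
tcp_pos: [0.5703, -0.0503, 0.003]
tcp_rot: [0.001, 0.456, 0.89, 0.0]
ft_force: [-2.1, 0.5, 8.9]
width: 0.0616
finger_force: 31.0
```

```bash
python3 -m inch '[[0,0,0.1,0,0,0],[0,0,0.3,0,0,0],[0,0,0.3,0,0,0],[0,0,0.3,0,0,0],[-0.0667,0.311,0,0,0,-0.00814],[-0.0667,0.311,0,0,0,-0.00814],[-0.0667,0.311,0,0,0,-0.00814],[-0.0667,0.311,0,0,0,-0.00814],[-0.0667,0.311,0,0,0,-0.00814],[-0.0667,0.311,0,0,0,-0.00814],[-0.0667,0.311,0,0,0,-0.00814],[-0.0667,0.311,0,0,0,-0.00814],[-0.0667,0.311,0,0,0,-0.00814],[-0.0667,0.311,0,0,0,-0.00814],[-0.0667,0.311,0,0,0,-0.00814],[-0.0667,0.311,0,0,0,-0.00814],[-0.0667,0.311,0,0,0,-0.00814],[-0.0667,0.311,0,0,0,-0.00814],[0,0,0,0,0,0],[0,0,0,0,0,0]]'
python3 - <<'E'
from h import *
w=grab_frame("wrist");cv2.imwrite("pics/w7.png",w["pixels"])
E
```

```text
time_s: 22.6
tcp_pos: [0.4762, 0.3854, 0.1022]
tcp_rot: [0.0, 0.739, 0.674, 0.0]
ft_force: [-0.0, -1.0, -0.5]
width: 0.0616
finger_force: 33.3
```

View pics/w7.png

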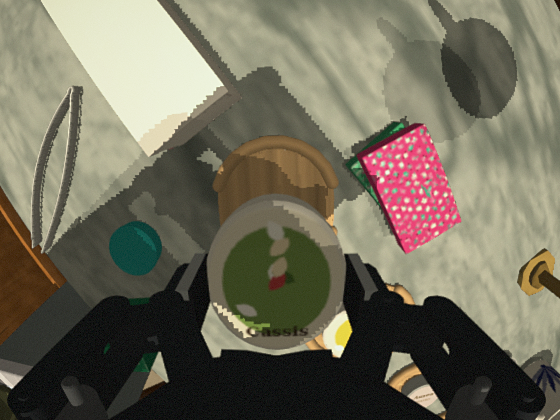

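The green tin is centred over the dish on column 276 and aligned with it, and the pink box is clear. Lowering.

```bash
python3 -m inch '[[0,0,-0.2,0,0,0],[0,0,-0.25,0,0,0],[0,0,-0.25,0,0,0],[0,0,-0.14,0,0,0],[0,0,-0.07,0,0,0],[0,0,-0.03,0,0,0],[0,0,0,0,0,0],[0,0,0,0,0,0]]' && python3 -m inch '[[0,0,0,0,0,0],[0,0,0,0,0,0],[0,0,0,0,0,0],[0,0,0,0,0,0],[0,0,0.05,0,0,0],[0,0,0.2,0,0,0],[0,0,0.3,0,0,0],[0,0,0.3,0,0,0],[-0.2,0.1,0.3,0,0,0],[-0.3,0.1,0.2,0,0,0],[-0.3,0.1,0,0,0,0],[-0.3,0.1,0,0,0,0],[-0.3,0.1,0,0,0,0],[-0.3,0.1,0,0,0,0],[0,0,0,0,0,0],[0,0,0,0,0,0]]' 0.75
python3 - <<'E'
from h import *
f=grab_frame("top");g=grab_frame("scene")
cv2.imwrite("pics/end.png",cv2.resize(f["pixels"][110:310,130:430],None,fx=2.5,fy=2.5,interpolation=cv2.INTER_CUBIC))
cv2.imwrite("pics/end2.png",g["pixels"])
E
```

```text
time_s: 23.45
tcp_pos: [0.477, 0.3854, 0.0089]
tcp_rot: [0.0, 0.739, 0.674, 0.001]
ft_force: [-0.7, -0.2, -0.3]
width: 0.0615
finger_force: 33.3
time_s: 25.05
tcp_pos: [0.3063, 0.4454, 0.1434]
tcp_rot: [0.0, 0.739, 0.674, 0.0]
ft_force: [0.7, -0.1, 0.9]
width: 0.0749
finger_force: 0.0
```

View pics/end.png

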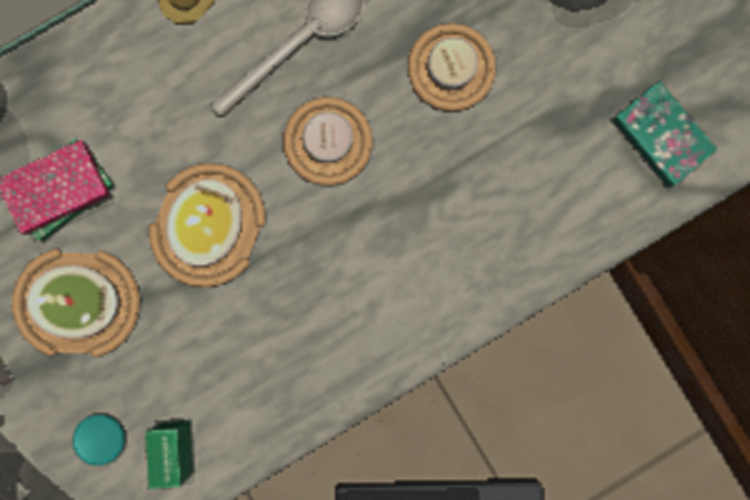

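View pics/end2.png

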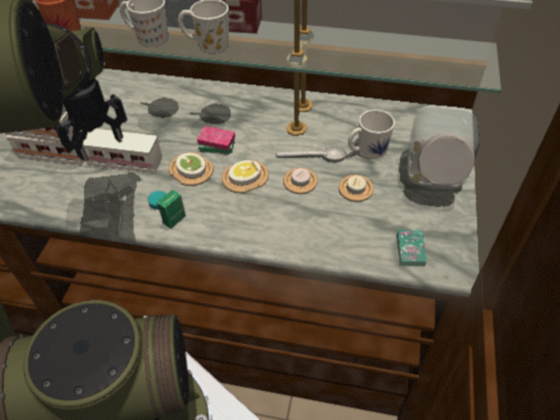

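All four tins lie flat in their own dishes: the end.png lids are at (72,301), (204,221), (328,137) and (453,64), close to the dish centres. The carton and the packet haven't moved.

```bash
python3 -c "from workcell import *;print(sign_off())"
```

```text
the job is handed in; nothing more can be done
None
```

All four tins are in dishes of their own shape, the carton and packet look undisturbed in the last pictures, and I handed the job in at about 25 s; no verdict came back.

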